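Set the heat-mat controller by counting clicks

ROBOT

A 6-joint arm with a two-finger parallel gripper is mounted at the origin on a cart in front of the work surface, level with it; the furniture and walls round the work are solid. World frame = base frame: x ahead of the robot, y to its left, z up, the work surface at z = 0. Lengths are in m, angles in degrees, forces in N, time in s.
With the tool pointing down it reaches from about 0.375 to 0.9 m from the base axis. Payload 3.1 kg.
Tool frame: the origin (TCP) lies midway between the tips of the shut fingers; the grasp point (between the pads) lies 19 mm behind it; x points along the fingers, y is the direction in which the jaws open and shut, and the axes are right-handed (so a half turn about x gives the same grasp; the last joint's range is limited). The gripper opens to 87 mm and grips with 3 to 60 N. Pads are 19 mm wide; open, the fingers measure 117 mm over their backs; the gripper's body (75 mm by 190 mm) begins 51 mm behind the grasp point.
Start: joints at [-86.66, 30.224, 82.088, -0, 67.689, -10.227], TCP at [0.147, -0.608, 0.223] pointing down, gripper open.
Joint ranges: [-176.69, 176.69], [-43.24, 126.21], [12.49, 139.97], [-82, 262], [0, 151.66], [-163.58, 163.58]. Speed limits (degrees/s): [159.86, 159.86, 180, 180, 180, 180].

INTERFACE

Orientations are given as a 3x3 rotation matrix whose columns are the frame's x, y, z axes.
In Python, from rig import bot gives the robot as it stands.
- The arm moves only by the tool play_rows, never from a script. Its argument "motion" is a list of rows, each a list of 3 entries, a list of its own where there are three numbers: the shift along the tool's x, y, z in mm, then the turn, a rotation vector about the tool's x, y, z in degrees, then the opening, from 0 (shut) to 1 (fully open). A call has 1 to 8 rows; each row is the pose to reach, as a shift and turn from the pose commanded when the call began, along the tool's axes at that moment; what a row does not reach only later rows make up. A row lasts 1/10 s, in which the tool goes at most 50 mm and 8.59 degrees, less where a joint would pass 70% of its speed; a pose out of reach is approached as far as the arm can. A call with a gripper value outside its range is refused whole. The fingers move at their own pace and stop on an object; the grip force is fixed at half the most. Time passes only in rows, so rows that repeat a pose let the fingers close. It gives the time, the measured TCP pose, the force and the opening at its end, in the units of the state.
- bot.read_state(): the state, without advancing time (a new reading comes with each control period).
- bot.capture(name): name is "scene" or "top" or "wrist"; returns a dict with "img" (384x512x3 uint8, blue, green, red), "mtx" (3x3 intrinsics, pixels), "rvec" (rotation vector, rad) and "tvec" (3), from world to camera coordinates, as OpenCV has them. Camera axes: x right, y down, z forward; pixel columns grow to the right and rows downward; lengths in m; the calibration is good to about 2 mm. A picture is of the moment at which its call begins. There is no depth.
- bot.hand_in(): hands the job in, once; it reports no verdict.
The state is a dict: "time_s": time; "joint_positions": joint angles; "qvel": joint speeds; "tau": joint torques, N m; "position": TCP position; "tcp_rot": TCP orientation; "force": force on the tool from outside, world axes, zero at the start; "moment": the same for the moment, N m; "opening": opening from 0.0 (shut) to 1.0 (fully open).
Only numpy, scipy, OpenCV 4.12 (cv2) and the standard library are available. Lean on these libraries where they do the work, as an engineer would, in place of code of your own. Each camera call takes 0.05 s, during which the arm holds its last target.

TASK

Set the heat-mat controller for the next patient: put the spatula's blade into the slot at the front of the controller's snap cover and lever the cover up so that it springs open. The selector underneath has lost all its markings, so turn it anticlockwise right back to its end stop and then clockwise to the third click. Finish with the spatula lying flat on the bare worktop and the cover left open so that a colleague can check the setting, and do not knock over the two vials.

Things in the scene. Friction and masses are not known exactly. Their poses are not given: they have to be found in the camera images.
- selector (a joint): blank round black knob under the cover, no mark; upright axis. In rad: 0 at the anticlockwise end stop (from above), clockwise positive, 2.93 at the other stop. A click (detent) every 24 deg (0.419 rad), so click three is at 1.257; starts in click 2 to 5. A click takes about 0.07 N m; let go within 8 deg of one, it snaps in. The stops are rigid: the fingers slip there.
- selector_grip (a point): point on the knob's axis, 15.5 mm above the controller's deck, half-way up the fluted grip (37 mm across, to 25 mm above the deck; under it a skirt 43 mm across, 5.5 mm high). Its axes turn with the knob, z up. With the cover open it can be gripped across from above in any direction: nothing else stands within 42 mm of its axis.
- controller: fixed grey box, 145 mm deep, 150 wide. Origin on the worktop, 8 mm in front of the knob's axis; x from its front (robot side) to its rear, y to its left, z up. Its flat top (deck), 50 mm above the worktop, runs from 85 mm in front of the origin to 60 mm behind it; the front 45 mm of the deck are bare, the cover stands behind them.
- cover (a joint): grey hood over the knob, 100 x 100 mm, 36 high, hinged along the controller's rear edge (54 mm above the worktop). In rad: 0 shut, 2.2 wide open, leaning back, at most 95 mm above the deck. A ball catch in the front rim holds it shut; about 1.5 N upward on the front rim frees it after some 4 mm (0.04 rad), then a spring swings it wide open and keeps it there.
- cover_slot (a point): centre of the lever slot at the bottom of the cover's front wall, on the wall's outer face, 48 mm in front of the knob's axis, 3 mm above the deck. The slot is 28 mm wide; the deck is its lower side, the wall (2.5 mm thick) ends 6 mm above the deck; behind it 23 mm are empty. Moves with the cover; shut, its axes are the controller's.
- spatula_grip (a point): point to grip the spatula: in its black handle, half-way up (9 mm above the worktop as it lies), 25 mm behind the handle's front end. Handle: rounded bar 85 mm long, 16 wide, 18 high. x along the tool to the blade's tip, z up. The flat steel blade (15 mm wide, 2 mm thick, level, at the handle's mid-height) stands 65 mm out of its front end.
- spatula_tip (a point): middle of the end of the spatula's blade, half-way through its thickness, 90 mm from spatula_grip along x; same axes.
- spatula: the spatula as a whole, 60 g, lying to the right of the controller; origin on its underside, below the front end of the handle; axes as for spatula_grip.
- vial_b_mid (a point): half-way up a small clear vial (25 mm across, 50 mm high) standing loose to the right of the controller; z up while it stands.
- vial_c_mid (a point): half-way up a larger brown vial (32 mm across, 62 mm high) standing loose, to the right of the small one; z up while it stands.

How it is judged:
By the outcome, as a careful person would: the job done as asked, in the order asked, and still so for the second after the job is handed in, with the robot touching nothing.
It also fails if it takes over 64 s, if anything falls off the work surface, if the arm or the gripper's body presses on something with over 40 N, if the wrist force passes 120 N, or if a joint passes its speed limit or range.

## Working session

There is one attempt and no reset: what is moved stays moved. The work goes in short steps, Python scripts to look and compute and a tool call to move; the robot and the scene stay as the last step left them, time stands still between calls to the robot, and variables do not carry over. Pictures are saved under pics/ and viewed, and the job is handed in when it is done.

Besides the shell and the picture viewer there is one more tool, called as name(argument=value, ...) on one line, values as JSON. play_rows: Moves the arm, as the interface text tells. Its arguments: {"type":"object","properties":{"motion":{"type":"array"}},"required":["motion"]}

```bash
mkdir -p pics; ls; python3 - <<'E'
from rig import bot
import cv2,pickle
print(bot.read_state())
for n in ("scene","top","wrist"):
    c=bot.capture(n); cv2.imwrite(f"pics/{n}0.png",c["img"]); pickle.dump(c,open(f"{n}0.pkl","wb"))
    print(n,c["mtx"].tolist(),c["rvec"],c["tvec"])
E
```

```text
pics
{'time_s': 0.0, 'joint_positions': array([-8.66598151e+01,  3.02785784e+01,  8.21575334e+01, -1.56025786e-03,
        6.76885291e+01, -1.02267977e+01]), 'qvel': array([ 0.11002307,  0.00751855,  0.0101229 , -0.04129041,  0.04708687,
        0.03419098]), 'tau': array([ 1.93703556e-03, -4.40037668e+01, -1.76590508e+01,  6.35377318e-02,
        5.83585293e-02, -1.62466481e-04]), 'position': array([ 0.14659614, -0.60680136,  0.22156942]), 'tcp_rot': array([[-1.51897623e-04,  2.34591884e-01, -9.72093938e-01],
       [ 2.17022896e-03, -9.72091583e-01, -2.34591654e-01],
       [-9.99997634e-01, -2.14530033e-03, -3.61459699e-04]]), 'force': array([-0.0490108 ,  0.15739881, -0.75864635]), 'moment': array([-0.01655196,  0.00465896, -0.01442687]), 'opening': 1.0022457448252098}
scene [[470.6523252341422, 0.0, 260.95593605689044], [0.0, 470.6523252341422, 183.25678871094706], [0.0, 0.0, 1.0]] [ 0.85740315 -2.30137488  1.36189683] [0.42324002 0.27351241 0.65009147]
top [[377.1904256429362, 0.0, 253.50661096470753], [0.0, 377.1904256429362, 197.2770554250698], [0.0, 0.0, 1.0]] [ 2.10285041 -2.13863472  0.19154031] [-0.06171859  0.60023637  0.79956371]
wrist [[276.77635915538883, 0.0, 252.83378095567377], [0.0, 276.77635915538883, 188.68625908740364], [0.0, 0.0, 1.0]] [-2.30142429  1.81121265  0.24174419] [-0.62371767 -0.03271145  0.3903249 ]
```

View pics/scene0.png

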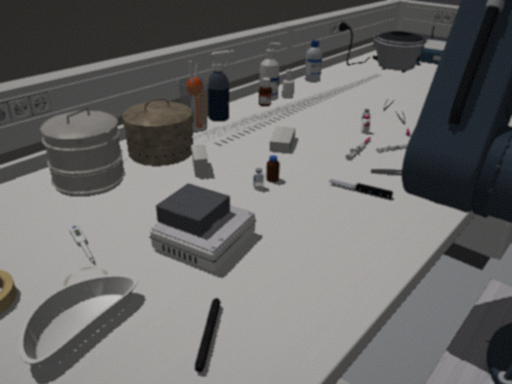

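View pics/top0.png

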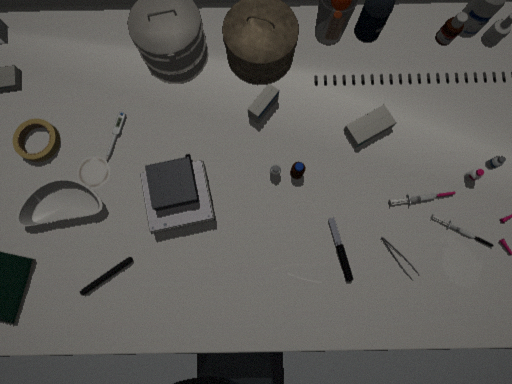

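View pics/wrist0.png

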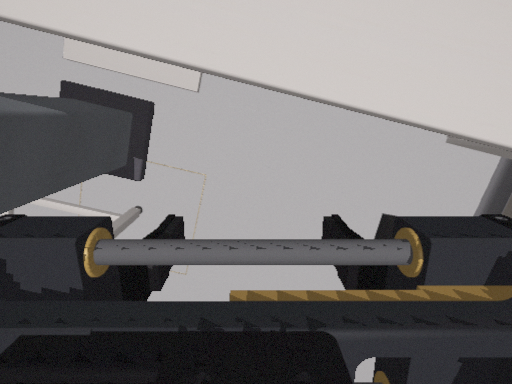

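The top view shows the controller at about (178,197) and vials at (275,173) and (298,170). The spatula runs from about (333,218) at the blade to (349,280). I'll enlarge the image for exact corners.

```bash
cat > h.py <<'E'
import numpy as np,cv2,pickle
def P(c):
    R=cv2.Rodrigues(np.array(c["rvec"]))[0]; t=np.array(c["tvec"]).ravel(); return R,t
def cast(c,uv,z):
    R,t=P(c); uv=np.asarray(uv,float).reshape(-1,1,2)
    n=cv2.undistortPoints(uv,c["mtx"],None).reshape(-1,2)
    d=np.c_[n,np.ones(len(n))]@R; o=-R.T@t
    return o+d*((z-o[2])/d[:,2])[:,None]
def proj(c,X):
    return cv2.projectPoints(np.asarray(X,float).reshape(-1,1,3),np.array(c["rvec"]),np.array(c["tvec"]),c["mtx"],None)[0].reshape(-1,2)
def crop(c,x0,y0,x1,y1,s,fn,g=1.0):
    i=c["img"][y0:y1,x0:x1]; i=(255*(i/255.)**g).astype(np.uint8)
    cv2.imwrite(fn,cv2.resize(i,None,fx=s,fy=s,interpolation=cv2.INTER_CUBIC))
E
python3 - <<'E'
from h import *
c=pickle.load(open("top0.pkl","rb")); s=pickle.load(open("scene0.pkl","rb"))
crop(c,130,140,230,245,6-.5 if 0 else 5,"pics/t1.png",.5)
crop(c,255,150,375,290,4,"pics/t2.png",.5)
crop(s,140,140,410,275,3-.1 if 0 else 2.9,"pics/s1.png",.6)
# spatula masks
R,t=P(c); print("cam",-R.T@t)
im=c["img"]; g=im.max(2)
m=np.zeros(g.shape,np.uint8); m[235:290,325:360]=(g[235:290,325:360]<60)
n,l,st,ce=cv2.connectedComponentsWithStats(m); k=1+st[1:,4].argmax(); print(st[k],ce[k])
cn=cv2.findContours((l==k).astype(np.uint8),0,1)[0][0]; r=cv2.minAreaRect(cn); print(r)
print(cast(c,cv2.boxPoints(r),0.012))
E
```

```text
cam [ 0.44052641 -0.07587095  0.8964235 ]
[333 239  20  44 333] [343.64564565 262.15315315]
((343.08612060546875, 259.9902038574219), (46.13937759399414, 8.602255821228027), 72.18110656738281)
[[ 0.50429169 -0.25297543  0.012     ]
 [ 0.51009569 -0.27240635  0.012     ]
 [ 0.40942943 -0.29874853  0.012     ]
 [ 0.40385913 -0.27970266  0.012     ]]
```

View pics/t1.png

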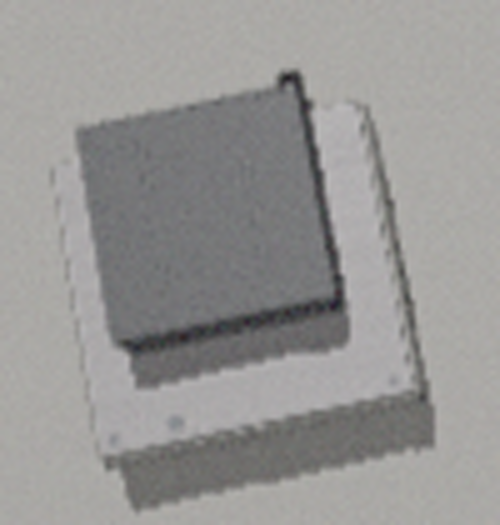

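View pics/t2.png

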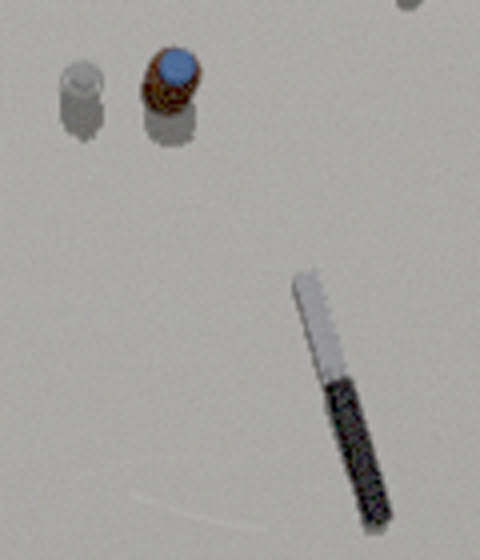

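View pics/s1.png

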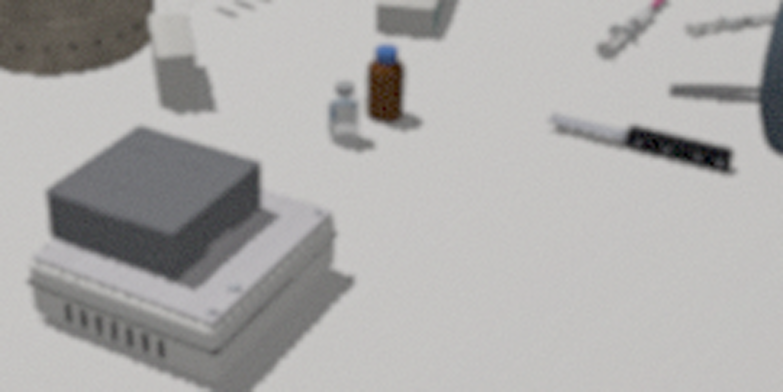

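```bash
python3 - <<'E'
from h import *
c=pickle.load(open("top0.pkl","rb")); s=pickle.load(open("scene0.pkl","rb"))
f=lambda a,k,o:(np.array(a,float)+.5)/k-.5+np.array(o)
d=cast(c,f([(110,460),(425,394),(362,105),(54,168)],5,(130,140)),.05); print("deck FL FR RR RL\n",d.round(4))
for i in range(4): print(np.linalg.norm(d[i]-d[(i+1)%4]).round(4),np.degrees(np.arctan2(*(d[(i+1)%4]-d[i])[[1,0]])).round(2))
k=cast(c,f([(123,340),(335,300),(292,90),(80,130)],5,(130,140)),.086); print("cover FL FR RR RL\n",k.round(4))
for i in range(4): print(np.linalg.norm(k[i]-k[(i+1)%4]).round(4),np.degrees(np.arctan2(*(k[(i+1)%4]-k[i])[[1,0]])).round(2))
print("scene deck check, cover top", (cast(s,f([(213,327),(333,213),(33,262)],2.9,(140,140)),.05)).round(4), cast(s,f([(178,235),(260,165),(141,128),(48,192)],2.9,(140,140)),.086).round(4))
sp=cast(c,f([(305,272),(335,380)],4,(255,150)),.009); sp2=cast(c,f([(341,380),(375,528)],4,(255,150)),.014)
print("blade tip, root",sp.round(4)," handle f,r",sp2.round(4))
for a in (sp,sp2): v=a[0]-a[1]; print(np.linalg.norm(v),np.degrees(np.arctan2(v[1],v[0])))
print("sc tip, handle f, r",cast(s,f([(553,119),(630,137),(733,158)],2.9,(140,140)),.009).round(4))
print("vials top",cast(c,f([(83,78)],4,(255,150)),.05),cast(c,f([(178,68)],4,(255,150)),.062))
E
```

```text
deck FL FR RR RL
 [[0.5257 0.1587 0.05  ]
 [0.5532 0.017  0.05  ]
 [0.6892 0.0467 0.05  ]
 [0.6616 0.1893 0.05  ]]
0.1444 -79.03
0.1393 12.34
0.1452 100.97
0.1393 -167.31
cover FL FR RR RL
 [[0.5743 0.1448 0.086 ]
 [0.5904 0.0525 0.086 ]
 [0.6862 0.0729 0.086 ]
 [0.6694 0.1671 0.086 ]]
0.0937 -80.1
0.0979 12.01
0.0957 100.08
0.0977 -166.81
scene deck check, cover top [[0.5227 0.1657 0.05  ]
 [0.5511 0.0248 0.05  ]
 [0.6543 0.194  0.05  ]] [[0.5685 0.1484 0.086 ]
 [0.5887 0.0554 0.086 ]
 [0.6835 0.0742 0.086 ]
 [0.6651 0.1694 0.086 ]]
blade tip, root [[ 0.5557 -0.2539  0.009 ]
 [ 0.492  -0.2679  0.009 ]]  handle f,r [[ 0.4916 -0.2703  0.014 ]
 [ 0.4075 -0.2848  0.014 ]]
0.06528410616110558 12.424740322624801
0.08534521895256411 9.740308991879012
sc tip, handle f, r [[ 0.5509 -0.2521  0.009 ]
 [ 0.4882 -0.2685  0.009 ]
 [ 0.4107 -0.2938  0.009 ]]
vials top [[ 0.66563688 -0.12350173  0.05      ]] [[ 0.66734856 -0.17719837  0.062     ]]
```

```bash
cat >> h.py <<'E'
from scipy.spatial.transform import Rotation as Ro
def Rt(yaw,pitch=0):
    a=np.radians(yaw); s,c=np.sin(a),np.cos(a)
    return np.array([[0,s,-c],[0,-c,-s],[-1,0,0.]])@Ro.from_euler('y',pitch,degrees=True).as_matrix()
def rel(st,p,yaw,pitch=0,ref=None):
    "shift mm and rotvec deg from measured (or ref) pose"
    R0=st["tcp_rot"]; p0=st["position"] if ref is None else ref
    R1=Rt(yaw,pitch)
    print("shift",(R0.T@(np.array(p)-p0)*1000).round(1),"rot",np.degrees(Ro.from_matrix(R0.T@R1).as_rotvec()).round(2))
E
python3 - <<'E'
from h import *
from rig import bot
w=pickle.load(open("wrist0.pkl","rb")); st=bot.read_state()
R,t=P(w); o=-R.T@t
print("cam in tool",st["tcp_rot"].T@(o-st["position"]), "fwd in tool",st["tcp_rot"].T@R[2])
rel(st,[.45,-.275,.16],12)
E
```

```text
cam in tool [-0.1616815   0.00028275 -0.06912944] fwd in tool [ 0.96600871 -0.0015357   0.25850496]
shift [  62.3 -251.4 -372.8] rot [ 1.57 -0.01  0.1 ]
```

play_rows(motion=[[[62,-251,-373],[1.6,0,0],1],[[62,-251,-373],[1.6,0,0],1],[[62,-251,-373],[1.6,0,0],1],[[62,-251,-373],[1.6,0,0],1],[[62,-251,-373],[1.6,0,0],1],[[62,-251,-373],[1.6,0,0],1],[[62,-251,-373],[1.6,0,0],1],[[62,-251,-373],[1.6,0,0],1]])

```text
time_s: 0.95
position: [0.4154, -0.3137, 0.1676]
tcp_rot: [[0.0, 0.207, -0.978], [0.0, -0.978, -0.207], [-1.0, -0.0, -0.0]]
force: [-0.4, -0.3, -0.4]
opening: 1.004
```

```bash
python3 - <<'E'
from h import *
from rig import bot
st=bot.read_state(); print(st["time_s"],st["position"],st["joint_positions"],st["tcp_rot"][:,1]); rel(st,[.45,-.275,.16],12)
E
```

```text
0.95 [ 0.41535091 -0.31373779  0.16758542] [-4.93789150e+01  2.66776305e+01  1.00252685e+02  1.03688544e-03
  5.30692342e+01  2.86737833e+01] [ 2.07001306e-01 -9.78340666e-01 -4.07779818e-08]
shift [  7.6 -30.7 -41.9] rot [-0.05 -0.    0.  ]
```

play_rows(motion=[[[8,-31,-42],[0,0,0],1],[[8,-31,-42],[0,0,0],1],[[8,-31,-42],[0,0,0],1]])

```text
time_s: 1.25
position: [0.4495, -0.275, 0.1595]
tcp_rot: [[-0.001, 0.211, -0.978], [0.0, -0.978, -0.211], [-1.0, -0.001, 0.001]]
force: [0.7, 0.2, 0.0]
opening: 0.998
```

```bash
python3 - <<'E'
from h import *
from rig import bot
w=bot.capture("wrist");st=bot.read_state(); print(st["position"])
pickle.dump((w,st),open("w1.pkl","wb")); crop(w,0,0,512,384,1.5,"pics/w1.png",.7)
E
```

```text
[ 0.44902694 -0.27627076  0.15978594]
```

View pics/w1.png

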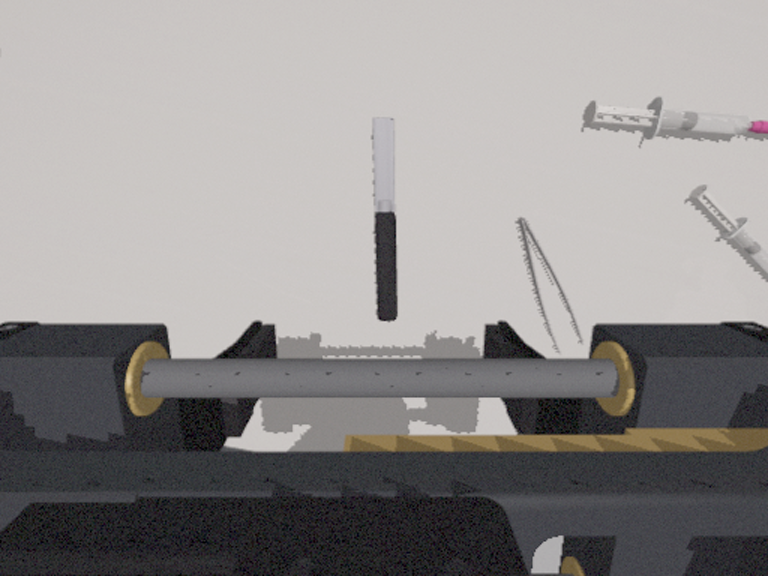

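The wrist view shows the spatula nearly vertical in the image. The tip is at about (384,118), the handle front at (386,212) and the rear at (387,320), in pixels of the 1.5x picture.

```bash
python3 - <<'E'
from h import *
w,st=pickle.load(open("w1.pkl","rb"))
f=lambda a,k:(np.array(a,float)+.5)/k-.5
a=cast(w,f([(384,118),(385,210)],1.5),.010);b=cast(w,f([(386,213),(387.5,319)],1.5),.016)
print(a,b,np.linalg.norm(a[0]-a[1]),np.linalg.norm(b[0]-b[1]))
v=a[0]-b[1]; print(np.degrees(np.arctan2(v[1],v[0])))
E
```

```text
[[ 0.55342451 -0.25561047  0.01      ]
 [ 0.49127463 -0.26996487  0.01      ]] [[ 0.48982036 -0.27096258  0.016     ]
 [ 0.41016707 -0.28968853  0.016     ]] 0.06378602660477421 0.08182486550309923
13.380819191283626
```

```bash
python3 - <<'E'
from h import *
w,st=pickle.load(open("w1.pkl","rb"))
st["tcp_rot"]=Rt(12); rel(st,[.466,-.276,.003],13.3,ref=np.array([.4497,-.2755,.1597]))
E
```

```text
shift [156.7   3.9 -15.8] rot [-1.3  0.   0. ]
```

play_rows(motion=[[[45,4,-16],[-1.3,0,0],1],[[90,4,-16],[-1.3,0,0],1],[[130,4,-16],[-1.3,0,0],1],[[150,4,-16],[-1.3,0,0],0.5],[[156,4,-16],[-1.3,0,0],0.3],[[156,4,-16],[-1.3,0,0],0],[[156,4,-16],[-1.3,0,0],0],[[156,4,-16],[-1.3,0,0],0]])

```text
time_s: 2.1
position: [0.4662, -0.2782, 0.0055]
tcp_rot: [[0.002, 0.229, -0.973], [-0.002, -0.973, -0.229], [-1.0, 0.003, -0.002]]
force: [0.3, -0.4, 0.3]
opening: 0.633
```

play_rows(motion=[[[1,0,0],[0,0,0],0],[[1,0,0],[0,0,0],0],[[1,0,0],[0,0,0],0],[[1,0,0],[0,0,0],0],[[1,0,0],[0,0,0],0],[[1,0,0],[0,0,0],0],[[1,0,0],[0,0,0],0],[[1,0,0],[0,0,0],0]])

```text
time_s: 2.9
position: [0.4655, -0.2768, 0.003]
tcp_rot: [[0.0, 0.229, -0.973], [0.0, -0.973, -0.229], [-1.0, -0.0, -0.0]]
force: [0.3, -0.0, 2.5]
opening: 0.179
```

play_rows(motion=[[[-40,0,0],[0,0,0],0],[[-80,0,0],[0,0,0],0],[[-117,0,0],[0,0,0],0],[[-117,0,0],[0,0,0],0]])

```text
time_s: 3.3
position: [0.4682, -0.2793, 0.1244]
tcp_rot: [[0.008, 0.23, -0.973], [-0.007, -0.973, -0.23], [-1.0, 0.009, -0.006]]
force: [-0.2, -0.9, -0.8]
opening: 0.181
```

```bash
python3 - <<'E'
from h import *
from rig import bot
w=bot.capture("wrist");st=bot.read_state(); print(st["position"],st["opening"],st["joint_positions"])
pickle.dump((w,st),open("w2.pkl","wb")); crop(w,0,0,512,384,1.5,"pics/w2.png",.7)
rel(st,[.4622,.0744,.12],12)
E
```

```text
[ 0.46684343 -0.27817783  0.12218717] 0.1834464313447475 [-4.25723743e+01  3.20656626e+01  9.93941009e+01 -6.86456741e-03
  4.81987595e+01  3.41554639e+01]
shift [   0.7 -344.2  -76.4] rot [ 1.28 -0.19 -0.28]
```

View pics/w2.png

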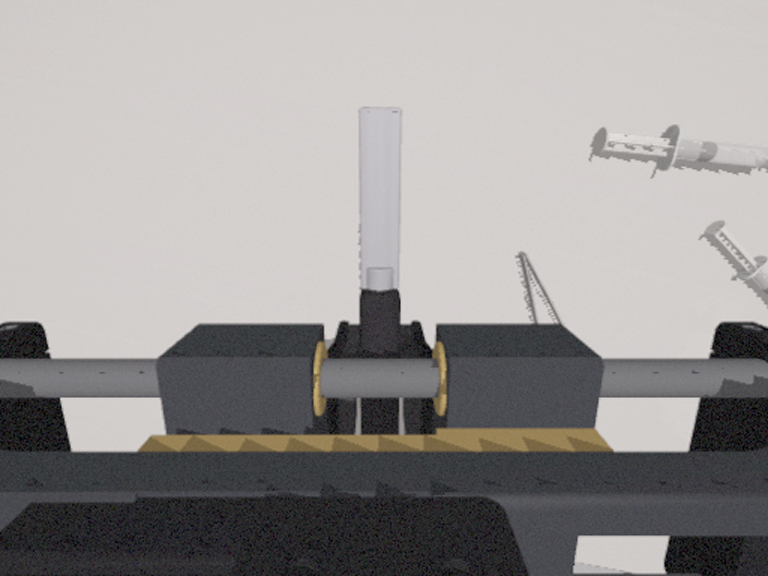

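play_rows(motion=[[[0,-344,-76],[1.3,0,0],0],[[0,-344,-76],[1.3,0,0],0],[[0,-344,-76],[1.3,0,0],0],[[0,-344,-76],[1.3,0,0],0],[[0,-344,-76],[1.3,0,0],0],[[0,-344,-76],[1.3,0,0],0],[[0,-344,-76],[1.3,0,0],0],[[0,-344,-76],[1.3,0,0],0]])

```text
time_s: 4.15
position: [0.4576, 0.0806, 0.1185]
tcp_rot: [[-0.005, 0.215, -0.977], [0.001, -0.977, -0.215], [-1.0, -0.002, 0.004]]
force: [0.0, -0.9, -0.7]
opening: 0.179
```

```bash
python3 - <<'E'
from h import *
from rig import bot
w=bot.capture("wrist");st=bot.read_state(); print(st["time_s"],st["position"],st["opening"],st["joint_positions"],st["qvel"])
pickle.dump((w,st),open("w3.pkl","wb")); crop(w,0,0,512,384,1.5,"pics/w3.png",.6)
rel(st,[.4622,.0744,.12],12)
w2,s2=pickle.load(open("w2.pkl","rb"))
X=cast(w2,(np.array([[359.5,108],[401,108],[361,290],[399,290]])+.5)/1.5-.5,s2["position"][2]+.007)
print((X-s2["position"])@s2["tcp_rot"])
E
```

```text
4.2 [0.45838935 0.07849097 0.11854811] 0.18094252840526973 [-4.09736279e+00  2.81801286e+01  1.10163662e+02  1.20751636e-02
  4.18753680e+01  7.35558330e+01] [-4.66285422 -0.20524623 -0.73691263 -1.14535015 -0.41876444 -1.14510687]
shift [-1.5  4.8 -2.8] rot [0.34 0.21 0.07]
[[-0.00672703 -0.00560386 -0.09200076]
 [-0.00665402  0.00903919 -0.0920168 ]
 [-0.00694613 -0.00582143 -0.02536668]
 [-0.00687173  0.00913006 -0.02533735]]
```

View pics/w3.png

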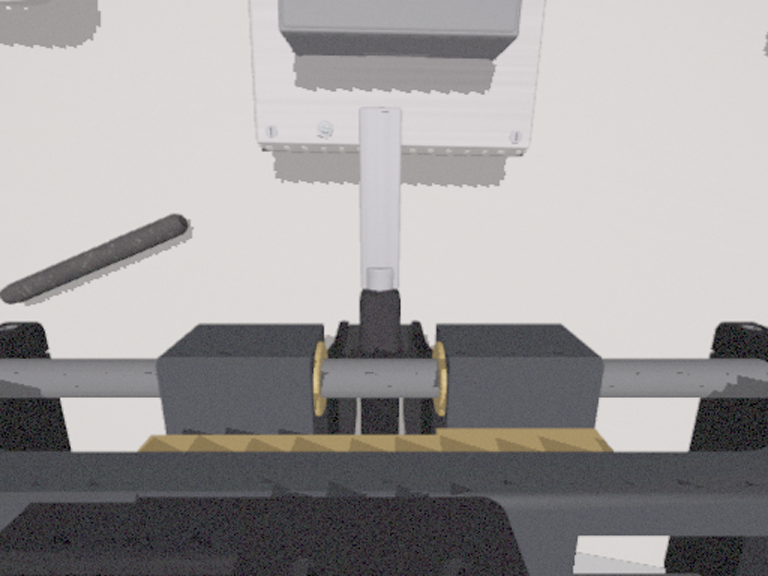

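The cover's front top edge runs from (280,33) to (520,30). The wall foot is near (302,55)–(498,57), the deck front edge is at (262,147)–(525,150), and the blade tip is at (380,107).

```bash
python3 - <<'E'
from h import *
w,st=pickle.load(open("w3.pkl","rb"))
crop(w,150,0,370,110,3.6,"pics/w3z.png",.6)
f=lambda a,k:(np.array(a,float)+.5)/k-.5
d=cast(w,f([(260,147),(528,150.5)],1.5),.05);k=cast(w,f([(281,34),(519,31)],1.5),.086)
print(d,k)
for a in(d,k):
  v=a[0]-a[1]; print(np.linalg.norm(v),np.degrees(np.arctan2(v[1],v[0]))-90, a.mean(0))
E
```

```text
[[0.52373358 0.15981654 0.05      ]
 [0.55236995 0.02139221 0.05      ]] [[0.57040978 0.14740893 0.086     ]
 [0.59264597 0.05103373 0.086     ]]
0.1413553540687231 11.688122031016562 [0.53805177 0.09060438 0.05      ]
0.09890716647372555 12.992221600948298 [0.58152787 0.09922133 0.086     ]
```

View pics/w3z.png

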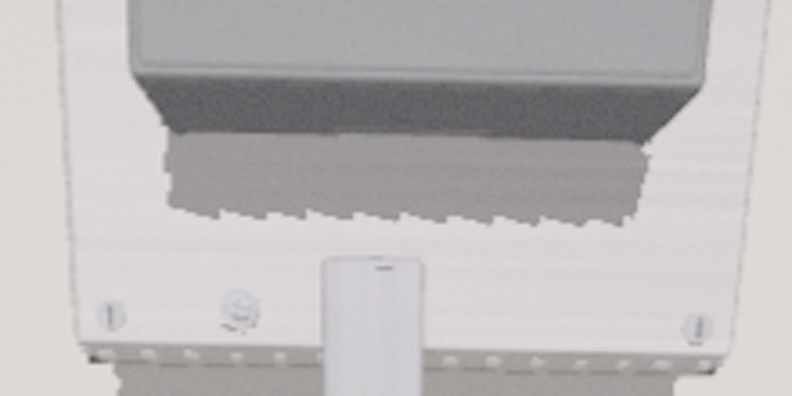

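```bash
python3 - <<'E'
from h import *
from rig import bot
for i in range(1):
  st=bot.read_state(); print(st["position"],st["tcp_rot"][:,1])
rel(st,[.4753,.0784,.060],12.2)
E
```

```text
[0.45838935 0.07849097 0.11854811] [ 0.21367257 -0.97690458 -0.00121714]
shift [ 58.5   3.8 -16.7] rot [0.14 0.21 0.07]
```

play_rows(motion=[[[58,0,-13],[0,0,0],0],[[58,0,-13],[0,0,0],0],[[58,0,-13],[0,0,0],0],[[58,0,-13],[0,0,0],0],[[58,0,-13],[0,0,0],0]])

```text
time_s: 4.7
position: [0.4737, 0.0772, 0.0634]
tcp_rot: [[0.002, 0.206, -0.979], [-0.0, -0.979, -0.206], [-1.0, 0.001, -0.002]]
force: [0.7, 0.1, 0.4]
opening: 0.183
```

```bash
python3 - <<'E'
from h import *
from rig import bot
w=bot.capture("wrist");st=bot.read_state(); print(st["time_s"],st["position"],st["opening"],st["tcp_rot"],st["force"])
s=bot.capture("scene"); crop(s,140,140,300,270,5,"pics/s4.png",.6)
pickle.dump((w,st,s),open("w4.pkl","wb")); crop(w,150,0,370,110,3.6,"pics/w4.png",.6)
rel(st,[.4753,.0784,.047],12.2)
E
```

```text
4.75 [0.4738466  0.07738502 0.06350496] 0.18261882103539154 [[ 2.70978740e-03  2.06318021e-01 -9.78481237e-01]
 [-2.15195852e-04 -9.78484687e-01 -2.06319344e-01]
 [-9.99996305e-01  7.69646663e-04 -2.60708670e-03]] [-0.02807951  0.07650426 -0.88131416]
shift [16.5 -0.7 -1.6] rot [-0.29 -0.15 -0.04]
```

View pics/w4.png

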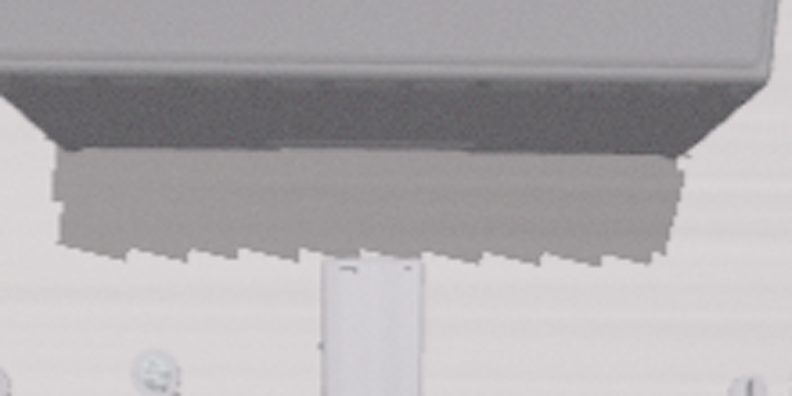

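View pics/s4.png

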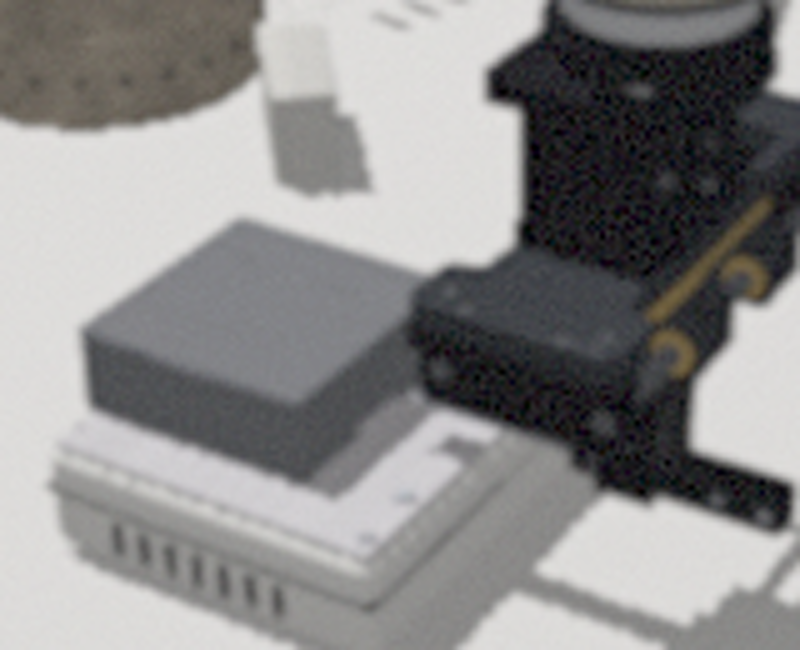

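play_rows(motion=[[[10,0,0],[0,0,0],0],[[16.5,0,0],[0,0,0],0],[[16.5,0,0],[0,0,0],0],[[16.5,0,0],[0,0,0],0]])

```text
time_s: 5.2
position: [0.473, 0.0781, 0.0451]
tcp_rot: [[-0.001, 0.207, -0.978], [0.0, -0.978, -0.207], [-1.0, -0.0, 0.001]]
force: [0.1, 0.3, -0.6]
opening: 0.18
```

```bash
python3 - <<'E'
from h import *
from rig import bot
w=bot.capture("wrist");st=bot.read_state(); print(st["time_s"],st["position"],st["opening"],st["tcp_rot"],st["force"])
crop(w,150,0,370,110,3.6,"pics/w5.png",.6); pickle.dump((w,st),open("w5.pkl","wb"))
E
```

```text
5.25 [0.47296688 0.07809071 0.04520152] 0.18181322336017758 [[-7.33154775e-04  2.07441031e-01 -9.78247249e-01]
 [ 7.37940216e-05 -9.78247498e-01 -2.07441139e-01]
 [-9.99999729e-01 -2.24275260e-04  7.01898916e-04]] [ 0.03369354 -0.15255028 -1.1275155 ]
```

View pics/w5.png

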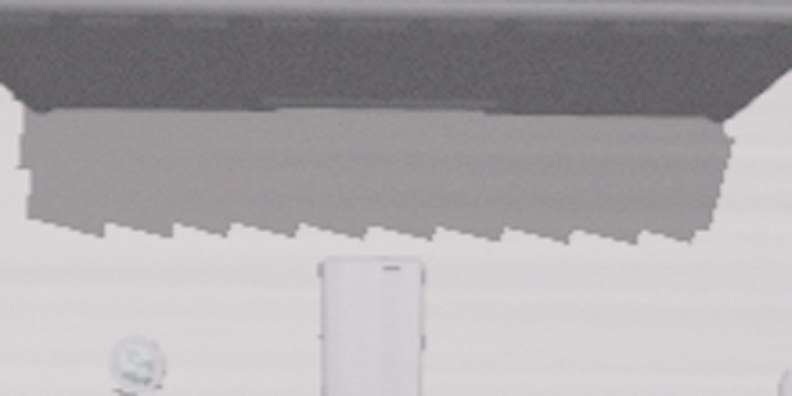

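play_rows(motion=[[[-1.5,0,0],[0,0,0],0],[[-1.5,0,-8],[0,0,0],0],[[-1.5,0,-16],[0,0,0],0],[[-1.5,0,-22],[0,0,0],0],[[-1.5,0,-22],[0,0,0],0]])

```text
time_s: 5.75
position: [0.4967, 0.0827, 0.0471]
tcp_rot: [[0.003, 0.208, -0.978], [-0.0, -0.978, -0.208], [-1.0, 0.001, -0.003]]
force: [0.2, -0.4, -0.3]
opening: 0.176
```

play_rows(motion=[[[0,0,-5],[0,0,0],0],[[0,0,-9],[0,0,0],0],[[0,0,-9],[0,0,0],0],[[0,0,-9],[0,0,0],0]])

```text
time_s: 6.15
position: [0.5034, 0.0845, 0.0469]
tcp_rot: [[-0.0, 0.207, -0.978], [-0.0, -0.978, -0.207], [-1.0, -0.0, 0.0]]
force: [-1.1, 0.2, -1.2]
opening: 0.181
```

```bash
python3 - <<'E'
from h import *
from rig import bot
w=bot.capture("wrist");st=bot.read_state(); print(st["time_s"],st["position"],st["opening"],st["tcp_rot"],st["force"])
crop(w,150,0,370,200,3,"pics/w6.png",.6); pickle.dump((w,st),open("w6.pkl","wb"))
E
```

```text
6.2 [0.50323308 0.08445734 0.04685246] 0.1826838417691471 [[-5.74023384e-04  2.07347075e-01 -9.78267275e-01]
 [ 3.10827813e-05 -9.78267432e-01 -2.07347127e-01]
 [-9.99999835e-01 -1.49429367e-04  5.55103458e-04]] [0.66172741 0.99018549 0.10981646]
```

View pics/w6.png

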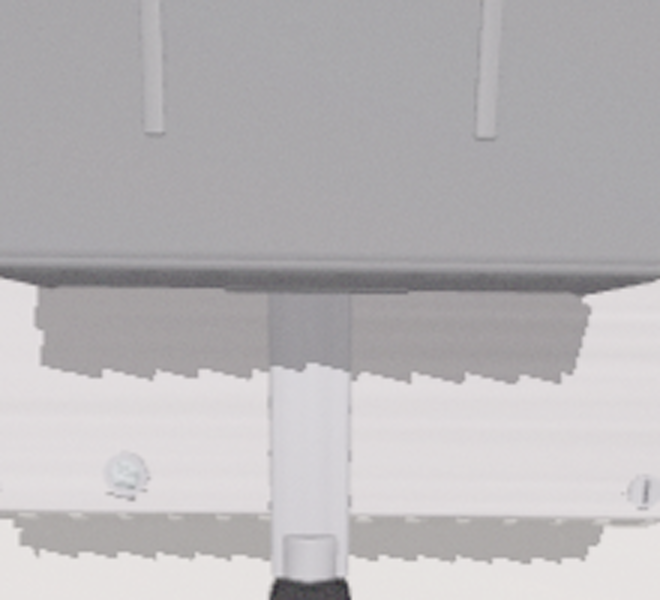

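play_rows(motion=[[[-2,0,0],[0,1.5,0],0],[[-4,0,0],[0,3,0],0],[[-6,0,0],[0,4.5,0],0],[[-8,0,0],[0,6,0],0],[[-10,0,0],[0,8,0],0],[[-10,0,0],[0,8,0],0]])

```text
time_s: 6.8
position: [0.5017, 0.0845, 0.0566]
tcp_rot: [[0.133, 0.207, -0.969], [0.029, -0.978, -0.205], [-0.991, -0.001, -0.136]]
force: [-1.1, -0.0, -2.0]
opening: 0.181
```

```bash
python3 - <<'E'
from h import *
from rig import bot
w=bot.capture("wrist");st=bot.read_state(); print(st["time_s"],st["position"],st["opening"],st["tcp_rot"],st["force"])
crop(w,0,0,512,384,1.2,"pics/w7.png",.6); pickle.dump((w,st),open("w7.pkl","wb"))
t=bot.capture("top"); crop(t,120,120,320,260,3,"pics/t7.png",.5)
E
```

```text
6.85 [0.50199676 0.08447393 0.05660325] 0.17850722550926096 [[ 1.32894544e-01  2.07207167e-01 -9.69228678e-01]
 [ 2.89822287e-02 -9.78296740e-01 -2.05171927e-01]
 [-9.90706349e-01 -8.24177402e-04 -1.36015625e-01]] [-0.03347106  0.04042662 -1.57385133]
```

View pics/w7.png

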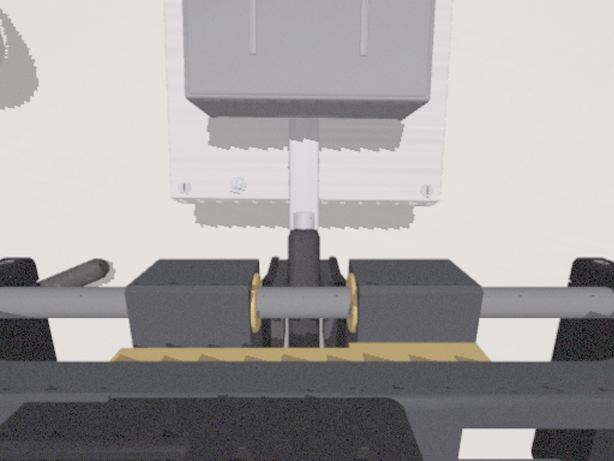

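View pics/t7.png

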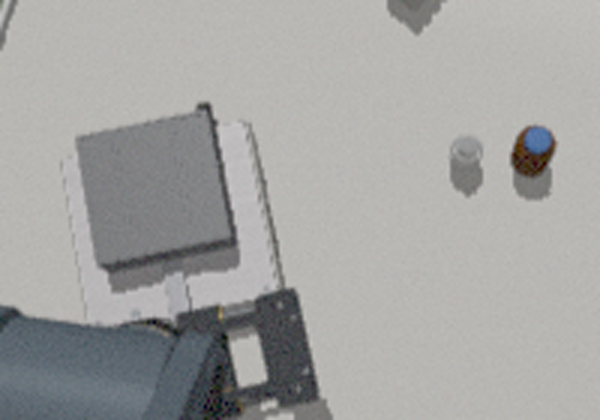

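The cover is still shut: the force was only about 2 N and the handle has slipped round in the pads. I'll lever instead, with the deck's front edge as fulcrum, taking the handle down and the tip up.

play_rows(motion=[[[4,0,0],[0,3,0],0],[[8,0,0],[0,6,0],0],[[11,0,0],[0,9,0],0],[[13,0,0],[0,11,0],0],[[15,0,0],[0,12,0],0],[[15,0,0],[0,12,0],0]])

```text
time_s: 7.5
position: [0.5064, 0.0888, 0.0431]
tcp_rot: [[0.324, 0.213, -0.922], [0.081, -0.977, -0.197], [-0.943, -0.011, -0.334]]
force: [1.5, 2.0, -4.6]
opening: 0.178
```

```bash
cat > look.py <<'E'
from h import *
from rig import bot
import sys
n=sys.argv[1]
w=bot.capture("wrist");st=bot.read_state(); print(st["time_s"],st["position"],st["opening"],st["tcp_rot"].round(3).tolist(),st["force"].round(1),st["moment"].round(2))
t=bot.capture("top"); s=bot.capture("scene")
pickle.dump((w,st,t,s),open(n+".pkl","wb"))
a=cv2.resize(w["img"],(400,300)); b=cv2.resize(t["img"][120:270,120:320],(400,300)); d=cv2.resize(s["img"][110:290,130:370],(400,300))
z=np.zeros_like(a); I=np.vstack([np.hstack([a,b]),np.hstack([d,cv2.resize(w["img"][0:192,128:384],(400,300))])])
cv2.imwrite(f"pics/{n}.png",(255*(I/255.)**.6).astype(np.uint8))
E
python3 look.py l8
```

```text
7.55 [0.50617856 0.0884832  0.04286169] 0.18096398039693698 [[0.324, 0.212, -0.922], [0.08, -0.977, -0.196], [-0.943, -0.01, -0.334]] [ 1.3  0.8 -4.3] [0.02 0.46 0.04]
```

View pics/l8.png

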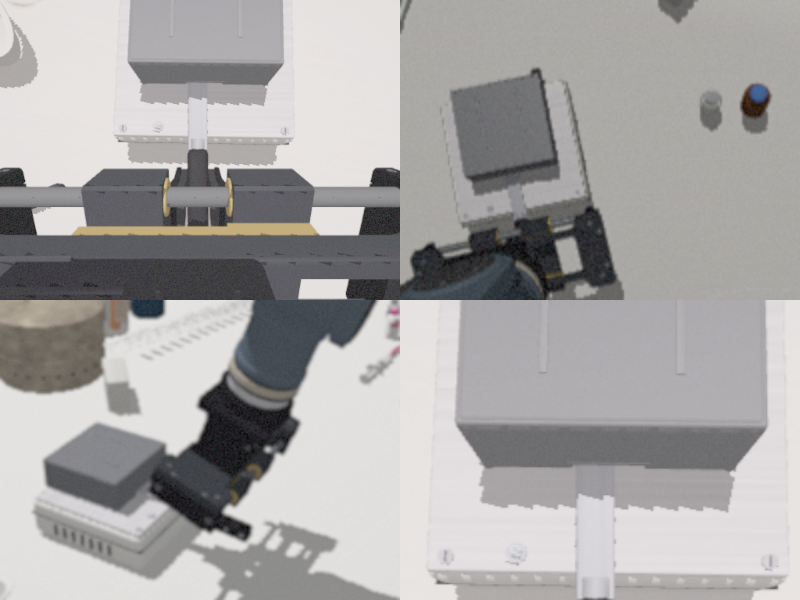

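```bash
python3 - <<'E'
from h import *
w,st,t,s=pickle.load(open("l8.pkl","rb"))
print(st["joint_positions"],st["tau"],st["qvel"])
crop(w,170,60,350,200,4.4,"pics/w8.png",.5)
crop(s,140,150,300,270,5,"pics/s8.png",.5)
E
```

```text
[ -6.69224311  38.04190375 120.86413302  68.03345342   7.27406951
   4.41719036] [-2.84840644e-02 -3.74857593e+01 -3.68185714e+00  6.83223568e-01
 -1.07081977e-01 -3.68276658e-01] [  0.22174465  -0.5631115   -1.38028355 -24.49896856   0.83726794
  28.43416446]
```

View pics/w8.png

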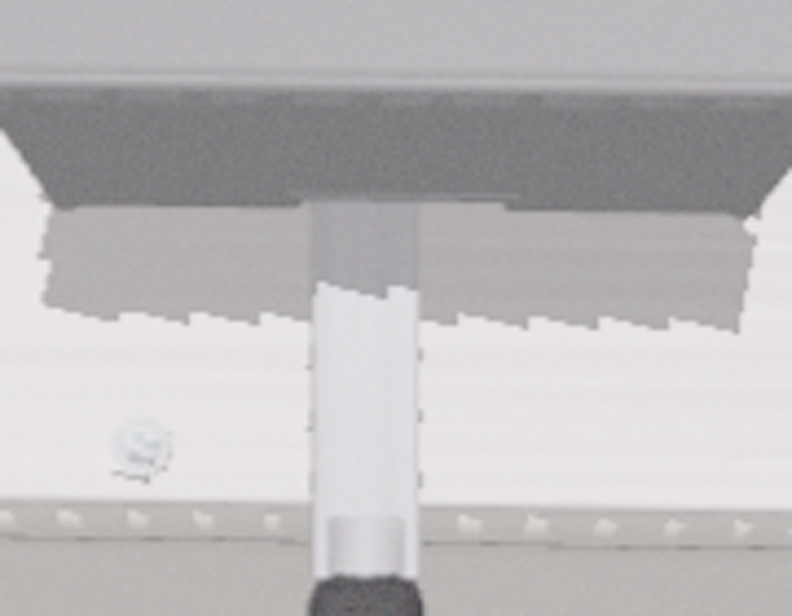

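View pics/s8.png

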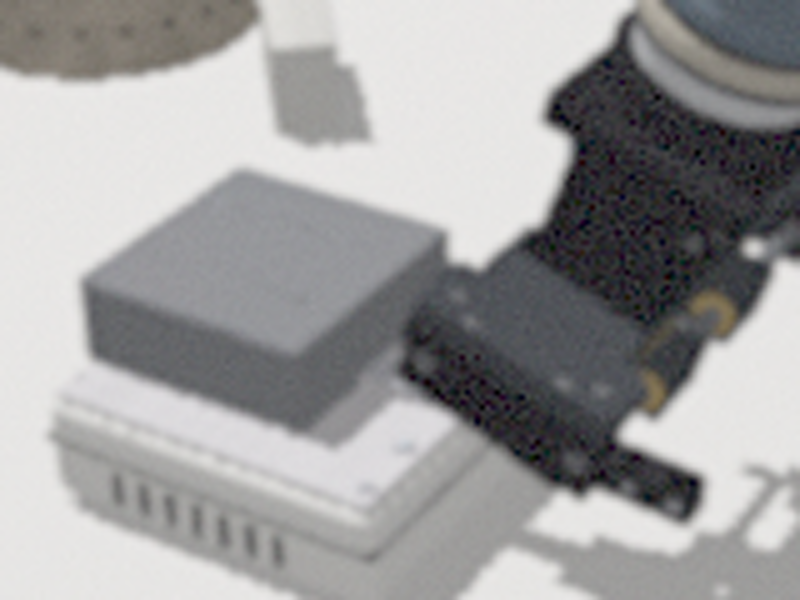

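```bash
python3 - <<'E'
from h import *
from rig import bot
st=bot.read_state(); print(st["position"],st["force"]); rel(st,[.5032,.0845,.0469],12)
E
```

```text
[0.50621767 0.0885907  0.04310478] [-1.82155236 -0.19538036 -3.73727262]
shift [-4.9  3.3  2.3] rot [  0.08 -19.45   0.64]
```

play_rows(motion=[[[-2,1,1],[0,-4,0.2],0],[[-3,2,1],[0,-8,0.4],0],[[-4,3,2],[0,-12,0.6],0],[[-5,3.3,2],[0,-16,0.6],0],[[-5,3.3,2],[0,-19.5,0.6],0],[[-5,3.3,2],[0,-19.5,0.6],0],[[-5,3.3,2],[0,-19.5,0.6],0],[[-5,3.3,2],[0,-19.5,0.6],0]])

```text
time_s: 8.45
position: [0.5058, 0.0842, 0.0483]
tcp_rot: [[0.006, 0.21, -0.978], [-0.001, -0.978, -0.21], [-1.0, 0.002, -0.006]]
force: [1.6, 0.9, 2.2]
opening: 0.178
```

```bash
python3 look.py l9;python3 - <<'E'
from h import *
w,st,t,s=pickle.load(open("l9.pkl","rb"))
print(st["joint_positions"])
crop(w,170,0,350,200,4-1,"pics/w9.png",.5)
E
```

```text
8.5 [0.5048673  0.08421776 0.04809601] 0.1822147460909193 [[0.005, 0.209, -0.978], [-0.001, -0.978, -0.209], [-1.0, 0.002, -0.004]] [1.5 0.6 2. ] [ 0.1  -0.55  0.01]
[-3.03445018e+00  3.79396033e+01  1.06235104e+02 -5.62764257e-02
  3.55578870e+01  7.49274800e+01]
```

View pics/w9.png

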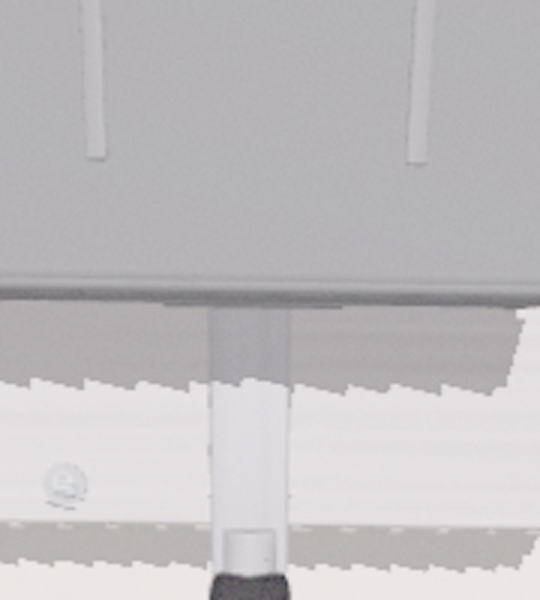

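play_rows(motion=[[[2,0,0],[0,2,0],0],[[4,0,0],[0,4,0],0],[[6,0,0],[0,6,0],0],[[8,0,0],[0,7,0],0],[[10,0,0],[0,8,0],0],[[10,0,0],[0,8,0],0]])

```text
time_s: 9.2
position: [0.5031, 0.084, 0.0385]
tcp_rot: [[0.138, 0.209, -0.968], [0.028, -0.978, -0.207], [-0.99, 0.001, -0.141]]
force: [-0.1, -0.2, 5.2]
opening: 0.184
```

```bash
python3 look.py l10
```

```text
9.25 [0.50306912 0.08393955 0.03830283] 0.18262767538475055 [[0.138, 0.209, -0.968], [0.028, -0.978, -0.207], [-0.99, 0.001, -0.14]] [ 0.9 -1.4  5.5] [-0.1  -0.26 -0.07]
```

View pics/l10.png

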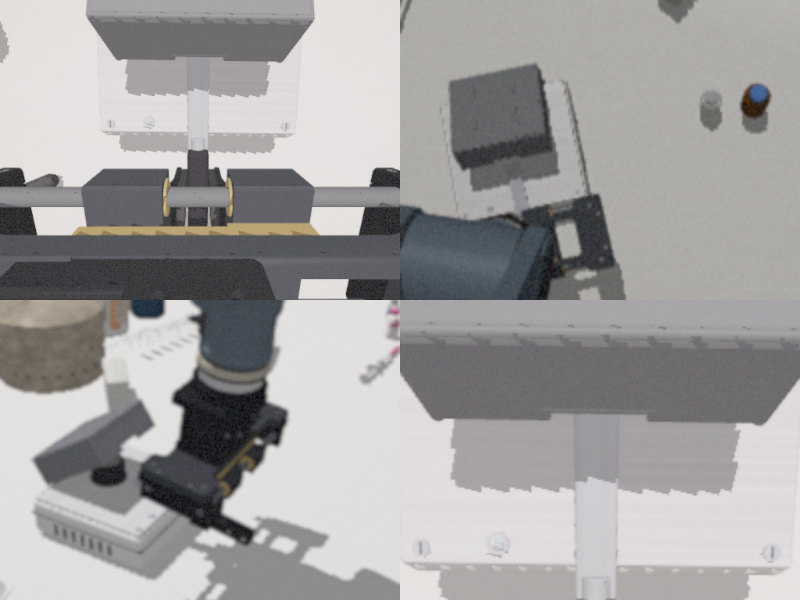

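The lever action worked: the cover is swinging open. Now I'll withdraw.

play_rows(motion=[[[-5,0,0],[0,0,0],0],[[-12,0,10],[0,-4,0],0],[[-25,0,25],[0,-8,0],0],[[-60,0,40],[0,-8,0],0],[[-100,0,50],[0,-8,0],0],[[-100,0,50],[0,-8,0],0],[[-100,0,50],[0,-8,0],0]])

```text
time_s: 10.05
position: [0.441, 0.071, 0.13]
tcp_rot: [[0.001, 0.209, -0.978], [-0.001, -0.978, -0.209], [-1.0, 0.001, -0.001]]
force: [0.5, -0.1, -1.1]
opening: 0.179
```

```bash
python3 look.py l11; python3 - <<'E'
from h import *
w,st,t,s=pickle.load(open("l11.pkl","rb"))
rel(st,[.42,-.22,.13],0); print(st["joint_positions"])
E
```

```text
10.1 [0.44111491 0.07100951 0.12927814] 0.1783466252823066 [[-0.0, 0.209, -0.978], [-0.001, -0.978, -0.209], [-1.0, 0.001, 0.0]] [ 0.2  0.5 -0.9] [ 0.01 -0.   -0.  ]
shift [ -0.5 280.2  81.5] rot [ 1.208e+01  1.000e-02 -3.000e-02]
[-5.21549953e+00  2.59383332e+01  1.12318244e+02 -5.24705631e-02
  4.17468097e+01  7.27475589e+01]
```

View pics/l11.png

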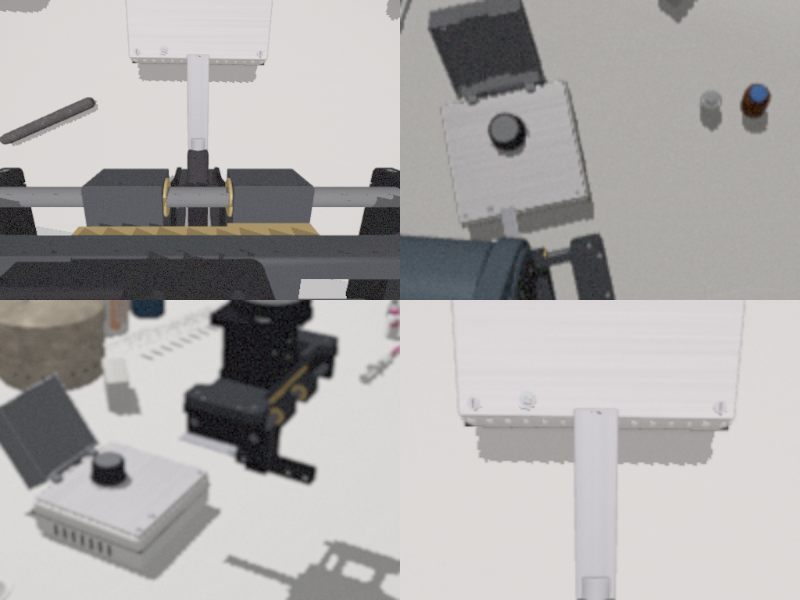

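The cover is wide open and the knob is visible. Next I'll measure the blade's pitch in the grip before setting it down.

```bash
python3 - <<'E'
from h import *
for n in("w2.pkl","l11.pkl"):
  d=pickle.load(open(n,"rb")); w=d[0]; g=w["img"].astype(int)
  crop(w,225,60,285,200,4.2,"pics/b_"+n[:-4]+".png",.6)
  g=cv2.GaussianBlur(w["img"],(3,3),0).astype(float).mean(2)
  for v in range(74,192,12): print(n,v,np.abs(np.diff(g[v,232:275])).round(0).astype(int).tolist())
E
```

```text
w2.pkl 74 [0, 0, 0, 0, 3, 12, 14, 0, 6, 3, 1, 2, 4, 4, 5, 2, 0, 0, 0, 0, 1, 1, 1, 1, 1, 1, 0, 3, 10, 10, 3, 6, 11, 1, 0, 12, 11, 2, 0, 1, 0, 0]
w2.pkl 86 [0, 0, 0, 0, 0, 8, 16, 5, 6, 3, 1, 2, 2, 1, 1, 0, 0, 1, 0, 1, 1, 1, 2, 1, 0, 0, 0, 1, 2, 1, 1, 1, 3, 5, 2, 11, 8, 2, 0, 0, 0, 0]
w2.pkl 98 [0, 0, 0, 0, 0, 7, 16, 7, 5, 4, 1, 1, 2, 1, 0, 0, 1, 0, 0, 1, 1, 0, 1, 1, 1, 1, 0, 1, 1, 1, 0, 0, 4, 3, 9, 11, 3, 0, 1, 0, 1, 0]
w2.pkl 110 [0, 0, 0, 0, 1, 8, 16, 8, 4, 5, 2, 2, 2, 1, 1, 0, 0, 1, 0, 1, 0, 1, 1, 1, 0, 0, 0, 1, 1, 1, 0, 1, 6, 4, 11, 13, 4, 0, 0, 1, 0, 0]
w2.pkl 122 [0, 0, 0, 0, 0, 5, 15, 12, 2, 5, 2, 2, 2, 1, 1, 0, 0, 0, 0, 1, 1, 0, 0, 2, 1, 0, 0, 0, 0, 1, 0, 1, 5, 0, 12, 12, 2, 0, 0, 0, 0, 0]
w2.pkl 134 [1, 0, 0, 0, 0, 6, 17, 13, 2, 7, 3, 1, 1, 1, 1, 1, 0, 0, 0, 0, 1, 0, 1, 1, 0, 1, 0, 1, 1, 0, 1, 2, 5, 2, 13, 11, 2, 0, 0, 0, 0, 0]
w2.pkl 146 [0, 0, 0, 0, 0, 3, 12, 14, 2, 4, 1, 1, 2, 1, 0, 0, 0, 0, 0, 0, 1, 0, 1, 1, 2, 1, 1, 1, 1, 0, 1, 3, 6, 2, 15, 12, 3, 0, 0, 0, 0, 0]
w2.pkl 158 [0, 0, 0, 0, 0, 8, 21, 13, 6, 7, 2, 2, 1, 1, 0, 0, 0, 0, 1, 1, 1, 0, 1, 1, 1, 1, 0, 1, 1, 1, 0, 2, 3
[... 1043 characters left out ...]
, 0, 0, 0, 0, 5, 16, 13, 1, 6, 2, 2, 2, 1, 0, 0, 0, 0, 0, 1, 1, 0, 1, 2, 1, 0, 0, 1, 1, 1, 0, 2, 6, 0, 13, 13, 3, 0, 0, 0, 1, 1]
l11.pkl 146 [0, 0, 0, 0, 0, 5, 16, 13, 1, 5, 2, 2, 1, 1, 1, 0, 1, 0, 0, 0, 1, 0, 1, 1, 1, 1, 0, 1, 2, 1, 1, 4, 5, 3, 14, 11, 3, 0, 0, 0, 0, 1]
l11.pkl 158 [0, 0, 0, 0, 0, 3, 13, 14, 3, 4, 2, 1, 1, 1, 1, 0, 0, 0, 0, 0, 0, 0, 0, 1, 1, 2, 1, 1, 1, 1, 1, 2, 3, 7, 13, 7, 1, 0, 0, 1, 0, 0]
l11.pkl 170 [0, 0, 0, 0, 1, 0, 8, 17, 9, 1, 2, 1, 1, 1, 1, 1, 0, 1, 0, 1, 1, 0, 0, 1, 1, 1, 1, 1, 2, 0, 0, 3, 4, 8, 15, 8, 1, 0, 1, 0, 0, 0]
l11.pkl 182 [1, 0, 0, 0, 0, 0, 8, 18, 10, 2, 4, 15, 10, 2, 7, 6, 5, 4, 3, 3, 1, 0, 1, 2, 2, 5, 5, 5, 3, 7, 13, 3, 1, 13, 14, 4, 0, 0, 0, 0, 0, 0]
```

View pics/b_l11.png

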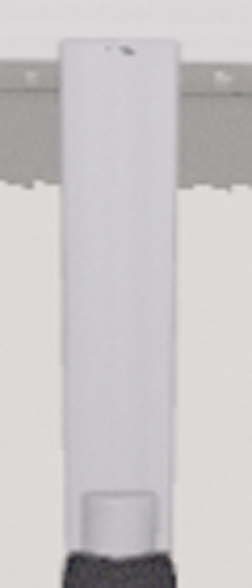

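View pics/b_w2.png

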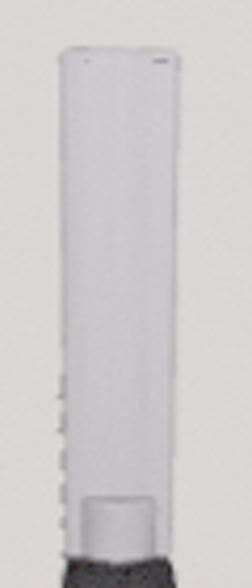

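```bash
python3 - <<'E'
from h import *
from rig import bot
st=bot.read_state()
rel(st,[.466,-.276,.10],13)
E
```

```text
shift [ 28.7 344.5  48.4] rot [-0.91  0.09 -0.01]
```

play_rows(motion=[[[0,200,28],[-0.9,0,0],0],[[0,200,28],[-0.9,0,0],0],[[0,200,28],[-0.9,0,0],0],[[0,200,28],[-0.9,0,0],0],[[29,344,48],[-0.9,0,0],0],[[29,344,48],[-0.9,0,0],0],[[29,344,48],[-0.9,0,0],0],[[29,344,48],[-0.9,0,0],0]])

```text
time_s: 11.0
position: [0.4683, -0.2827, 0.0985]
tcp_rot: [[0.003, 0.219, -0.976], [-0.004, -0.976, -0.219], [-1.0, 0.004, -0.002]]
force: [0.2, 0.6, -0.4]
opening: 0.184
```

play_rows(motion=[[[0,0,0],[0,0,0],0],[[0,0,0],[0,0,0],0]])

```text
time_s: 11.2
position: [0.466, -0.2737, 0.0997]
tcp_rot: [[-0.002, 0.225, -0.974], [0.002, -0.974, -0.225], [-1.0, -0.003, 0.001]]
force: [-0.1, 0.5, -1.0]
opening: 0.18
```

Lower to z of about 0.005, then check the contact force.

play_rows(motion=[[[40,0,0],[0,0,0],0],[[75,0,0],[0,0,0],0],[[87,0,0],[0,0,0],0],[[91,0,0],[0,0,0],0],[[94,0,0],[0,0,0],0],[[95.5,0,0],[0,0,0],0],[[95.5,0,0],[0,0,0],0]])

```text
time_s: 11.9
position: [0.4678, -0.2759, 0.0065]
tcp_rot: [[0.003, 0.225, -0.974], [-0.002, -0.974, -0.225], [-1.0, 0.003, -0.002]]
force: [-0.8, -0.5, -0.9]
opening: 0.182
```

play_rows(motion=[[[2,0,0],[0,0,0],0],[[2,0,0],[0,0,0],0]])

```text
time_s: 12.1
position: [0.4675, -0.2759, 0.004]
tcp_rot: [[0.002, 0.225, -0.974], [-0.002, -0.974, -0.225], [-1.0, 0.002, -0.002]]
force: [0.3, -0.3, 0.1]
opening: 0.182
```

play_rows(motion=[[[0.5,0,0],[0,0,0],0.4],[[0.5,0,0],[0,0,0],0.6],[[0,0,0],[0,0,0],0.8],[[0,0,0],[0,0,0],0.8],[[-40,0,0],[0,0,0],0.8],[[-90,0,0],[0,0,0],0.8],[[-140,0,0],[0,0,0],0.8],[[-140,0,0],[0,0,0],0.8]])

```text
time_s: 12.9
position: [0.4707, -0.2785, 0.1498]
tcp_rot: [[0.012, 0.225, -0.974], [-0.01, -0.974, -0.225], [-1.0, 0.013, -0.009]]
force: [0.8, -0.4, -1.0]
opening: 0.771
```

```bash
python3 look.py l12; python3 - <<'E'
from h import *
w,st,t,s=pickle.load(open("l12.pkl","rb"))
crop(t,130,100,230,220,5,"pics/t12.png",.6); print(st["joint_positions"])
E
```

```text
12.95 [ 0.46902608 -0.27710969  0.14703423] 0.7851910097461172 [[0.007, 0.225, -0.974], [-0.007, -0.974, -0.225], [-1.0, 0.008, -0.006]] [-0.6  0.5 -0.4] [-0.    0.02 -0.05]
[-4.23365414e+01  2.98568993e+01  9.82894435e+01  1.00117240e-02
  5.12841587e+01  3.46568378e+01]
```

View pics/l12.png

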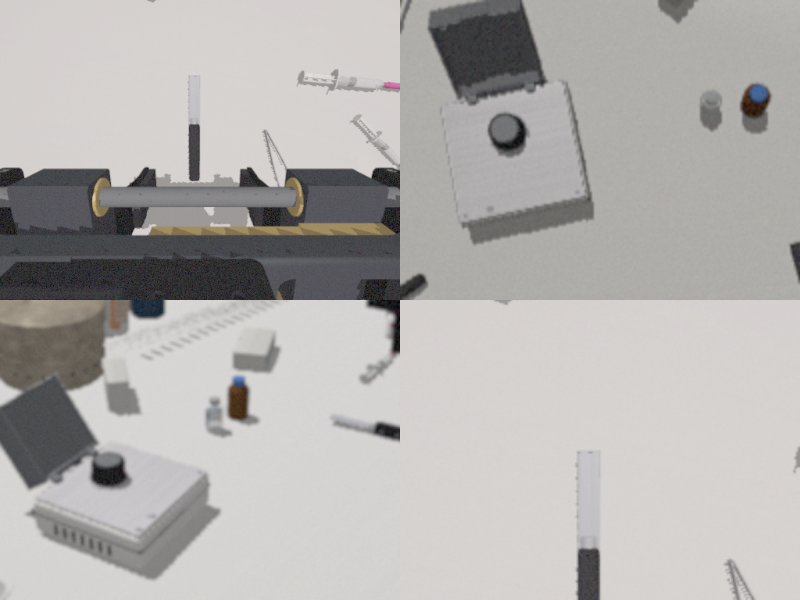

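View pics/t12.png

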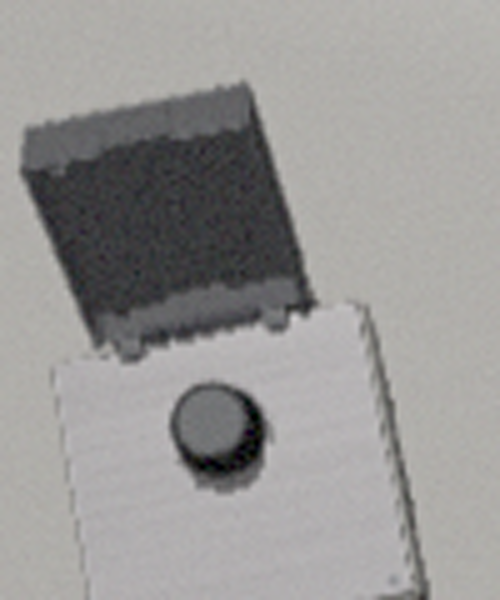

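```bash
python3 - <<'E'
from h import *
from rig import bot
w,st,t,s=pickle.load(open("l12.pkl","rb"))
print(cast(t,[((208.5+.5)/5-.5+130,(420+.5)/5-.5+100)],.075))
print(cast(s,[(130+108.5/1.667-.5,110+157.5/1.667-.5)],.075))
st=bot.read_state()
rel(st,[.54,.09,.16],12)
E
```

```text
[[0.62984188 0.11130713 0.075     ]]
[[0.63139676 0.10617595 0.075     ]]
shift [ -16.8 -339.2 -153.6] rot [ 0.99 -0.03 -0.03]
```

play_rows(motion=[[[-15,-339,-154],[1,0,0],0.55],[[-15,-339,-154],[1,0,0],0.55],[[-15,-339,-154],[1,0,0],0.55],[[-15,-339,-154],[1,0,0],0.55],[[-15,-339,-154],[1,0,0],0.55],[[-15,-339,-154],[1,0,0],0.55],[[-15,-339,-154],[1,0,0],0.55],[[-15,-339,-154],[1,0,0],0.55]])

```text
time_s: 13.85
position: [0.5395, 0.0935, 0.1561]
tcp_rot: [[-0.003, 0.211, -0.977], [0.0, -0.977, -0.211], [-1.0, -0.001, 0.003]]
force: [-0.7, -0.7, 0.4]
opening: 0.553
```

play_rows(motion=[[[0,0,0],[0,0,0],0.55],[[0,0,0],[0,0,0],0.55]])

```text
time_s: 14.05
position: [0.5394, 0.0898, 0.1563]
tcp_rot: [[-0.003, 0.209, -0.978], [-0.001, -0.978, -0.209], [-1.0, 0.0, 0.003]]
force: [0.1, 0.1, 0.1]
opening: 0.549
```

```bash
python3 look.py l13; python3 - <<'E'
from h import *
w,st,t,s=pickle.load(open("l13.pkl","rb"))
crop(w,100,0,420,240,2.4,"pics/w13.png",.5); print(st["joint_positions"],st["qvel"])
E
```

```text
14.1 [0.5395852  0.08895789 0.15666193] 0.5477596172369144 [[-0.003, 0.208, -0.978], [-0.001, -0.978, -0.208], [-1.0, 0.0, 0.003]] [-0.1 -0.9 -0.3] [-0.02  0.01 -0.03]
[-2.31143631e+00  2.94156310e+01  9.69824590e+01 -8.19499617e-02
  5.37541276e+01  7.57479178e+01] [-1.36659863 -0.66272943  0.01419688  0.05637354  0.01230178  0.1325692 ]
```

View pics/w13.png

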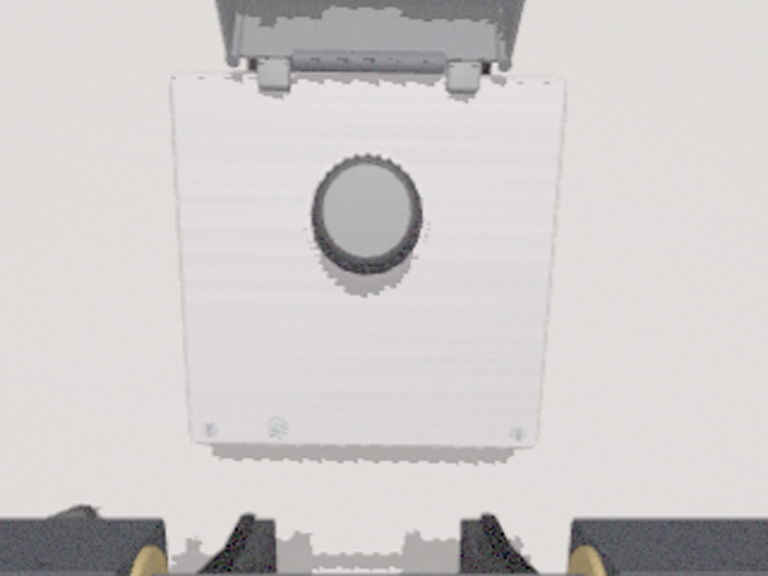

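```bash
python3 - <<'E'
from h import *
w,st,t,s=pickle.load(open("l13.pkl","rb"))
f=lambda a:(np.array(a,float)+.5)/2.4-.5+np.array([100,0])
X=cast(w,f([(366.5,210),(321,210),(412,210),(366.5,164),(366.5,258)]),.075); print(X, np.linalg.norm(X[1]-X[2]),np.linalg.norm(X[3]-X[4]))
d=cast(w,f([(190,441),(538,444),(566,80),(171,74)]),.05); print(d)
for i in range(4): print(np.linalg.norm(d[i]-d[(i+1)%4]).round(4),np.degrees(np.arctan2(*(d[(i+1)%4]-d[i])[[1,0]])).round(2))
print("deck c->knob",d.mean(0)+.0205*np.array([np.cos(.21),np.sin(.21),0]))
print((X[0]-st["position"])@st["tcp_rot"])
E
```

```text
[[0.62806501 0.10902927 0.075     ]
 [0.62478352 0.12436285 0.075     ]
 [0.63134609 0.09369762 0.075     ]
 [0.64242873 0.11209855 0.075     ]
 [0.61254379 0.10571266 0.075     ]] 0.03135958979940168 0.030559594756657784
[[0.52627511 0.16239967 0.05      ]
 [0.55535972 0.0205723  0.05      ]
 [0.68873023 0.0481091  0.05      ]
 [0.66072333 0.18841655 0.05      ]]
0.1448 -78.41
0.1362 11.67
0.1431 101.29
0.1369 -169.05
deck c->knob [0.62782173 0.10914783 0.05      ]
[ 0.08140166 -0.00129155 -0.09095224]
```

```bash
python3 - <<'E'
from h import *
from rig import bot
st=bot.read_state(); print(st["position"])
rel(st,[.628,.109,.11],-28)
E
```

```text
[0.54007977 0.08824178 0.15729024]
shift [ 47.2  -2.2 -90.4] rot [39.89  0.07 -0.06]
```

play_rows(motion=[[[20,-1,-40],[8,0,0],0.55],[[30,-1,-80],[16,0,0],0.55],[[47,-1.5,-90.5],[24,0,0],0.55],[[47,-1.5,-90.5],[32,0,0],0.55],[[47,-1.5,-90.5],[40,0,0],0.55],[[47,-1.5,-90.5],[40,0,0],0.55],[[47,-1.5,-90.5],[40,0,0],0.55],[[47,-1.5,-90.5],[40,0,0],0.55]])

```text
time_s: 15.0
position: [0.629, 0.109, 0.1114]
tcp_rot: [[0.001, -0.469, -0.883], [-0.001, -0.883, 0.469], [-1.0, 0.0, -0.001]]
force: [-0.4, 0.8, -0.6]
opening: 0.549
```

```bash
python3 look.py l14; python3 - <<'E'
from h import *
from rig import bot
st=bot.read_state(); print(st["position"],st["joint_positions"])
rel(st,[.628,.109,.059],-28)
E
```

```text
15.05 [0.62904669 0.10923273 0.11149234] 0.5518001861717919 [[0.001, -0.469, -0.883], [-0.001, -0.883, 0.469], [-1.0, 0.0, -0.001]] [-0.4 -0.4 -1.1] [ 0.06  0.04 -0.  ]
[0.62905857 0.10955759 0.11150011] [-1.11503051e-01  3.88860889e+01  8.54014988e+01 -4.96251267e-02
  5.56448228e+01  1.17888763e+02]
shift [52.5  1.   0.7] rot [ 0.03 -0.08 -0.  ]
```

View pics/l14.png

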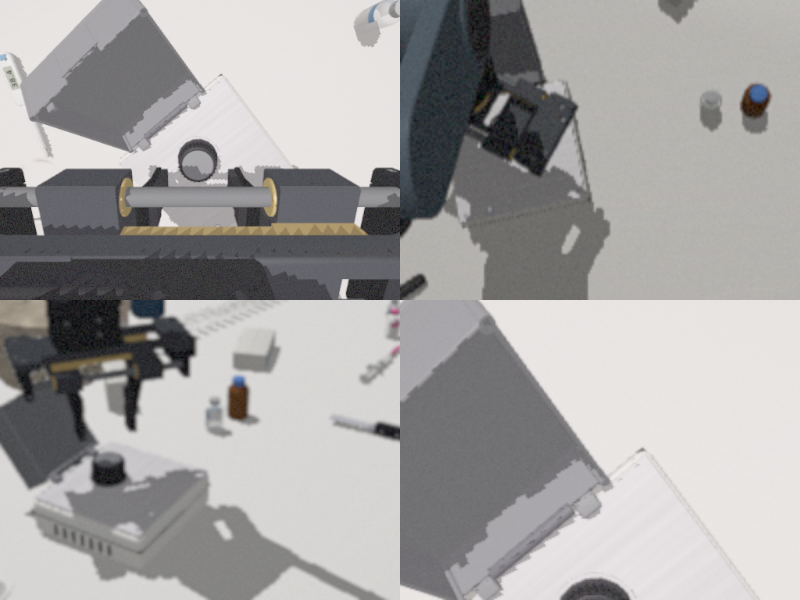

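play_rows(motion=[[[20,1,1],[0,0,0],0.55],[[40,1,1],[0,0,0],0.55],[[52,1,1],[0,0,0],0.55],[[52,1,1],[0,0,0],0.55],[[52,1,1],[0,0,0],0.2],[[52,1,1],[0,0,0],0.2],[[52,1,1],[0,0,0],0.2],[[52,1,1],[0,0,0],0.2]])

```text
time_s: 15.95
position: [0.6287, 0.1094, 0.0603]
tcp_rot: [[0.003, -0.47, -0.883], [-0.001, -0.883, 0.47], [-1.0, -0.001, -0.003]]
force: [0.9, -0.3, 1.4]
opening: 0.415
```

play_rows(motion=[[[0,0,0],[0,0,0],0],[[0,0,0],[-8,0,0],0],[[0,0,0],[-16,0,0],0],[[0,0,0],[-24,0,0],0],[[0,0,0],[-32,0,0],0],[[0,0,0],[-40,0,0],0],[[0,0,0],[-40,0,0],0]])

```text
time_s: 16.65
position: [0.6287, 0.1092, 0.0603]
tcp_rot: [[0.003, 0.208, -0.978], [-0.001, -0.978, -0.208], [-1.0, 0.002, -0.003]]
force: [0.2, -0.4, 3.7]
opening: 0.415
```

```bash
python3 - <<'E'
from rig import bot
import numpy as np
st=bot.read_state(); R=st["tcp_rot"];print(st["position"],st["opening"],st["force"],st["moment"].round(3),np.degrees(np.arctan2(-R[1,2],-R[0,2])))
E
```

```text
[0.62866902 0.10919225 0.06027334] 0.41520714169437617 [ 0.17913242 -0.37203474  3.74276395] [-0.087 -0.045 -0.002] 11.98640068366675
```

play_rows(motion=[[[0,0,0],[-8,0,0],0],[[0,0,0],[-16,0,0],0],[[0,0,0],[-24,0,0],0],[[0,0,0],[-32,0,0],0],[[0,0,0],[-40,0,0],0],[[0,0,0],[-40,0,0],0]])

```text
time_s: 17.25
position: [0.6289, 0.1092, 0.0596]
tcp_rot: [[0.003, 0.786, -0.618], [-0.001, -0.618, -0.786], [-1.0, 0.003, -0.001]]
force: [2.2, 0.2, 1.3]
opening: 0.417
```

```bash
cat > m.py <<'E'
from rig import bot
import numpy as np
st=bot.read_state(); R=st["tcp_rot"];print(st["time_s"],st["position"],st["opening"],st["force"].round(1),st["moment"].round(3),np.degrees(np.arctan2(-R[1,2],-R[0,2])),st["joint_positions"].round(1))
E
python3 m.py
```

```text
17.25 [0.62888536 0.10917695 0.0596231 ] 0.41729136924247673 [2.2 0.2 1.3] [-0.106 -0.442  0.111] 51.83091922352422 [-0.1 43.  87.  -0.1 49.8 38.1]
```

play_rows(motion=[[[0,0,0],[0,0,0],0.55],[[0,0,0],[0,0,0],0.55],[[0,0,0],[0,0,0],0.55],[[0,0,0],[8,0,0],0.55],[[0,0,0],[16,0,0],0.55],[[0,0,0],[24,0,0],0.55],[[0,0,0],[32,0,0],0.55],[[0,0,0],[40,0,0],0.55]])

```text
time_s: 18.05
position: [0.6271, 0.1094, 0.059]
tcp_rot: [[-0.001, 0.201, -0.98], [-0.001, -0.98, -0.201], [-1.0, 0.001, 0.001]]
force: [0.6, -0.9, -0.5]
opening: 0.549
```

play_rows(motion=[[[0,0,0],[8,0,0],0.55],[[0,0,0],[16,0,0],0.55],[[0,0,0],[24,0,0],0.55],[[0,0,0],[32,0,0],0.55],[[0,0,0],[40,0,0],0.55],[[0,0,0],[40,0,0],0.3],[[0,0,0],[40,0,0],0],[[0,0,0],[40,0,0],0]])

```text
time_s: 18.85
position: [0.6276, 0.1099, 0.0591]
tcp_rot: [[0.001, -0.468, -0.884], [0.0, -0.884, 0.468], [-1.0, -0.001, -0.001]]
force: [1.0, 2.3, -0.8]
opening: 0.418
```

```bash
python3 m.py
```

```text
18.85 [0.6276345  0.10992396 0.05912641] 0.4176370883723006 [ 1.   2.3 -0.8] [ 0.424 -0.093  0.007] -27.9248626970284 [-1.000e-01  4.300e+01  8.710e+01  0.000e+00  4.990e+01  1.178e+02]
```

```bash
python3 m.py
```

```text
18.85 [0.6276345  0.10992396 0.05912641] 0.4176370883723006 [ 1.   2.3 -0.8] [ 0.424 -0.093  0.007] -27.9248626970284 [-1.000e-01  4.300e+01  8.710e+01  0.000e+00  4.990e+01  1.178e+02]
```

Still gripping at yaw −28. Second anticlockwise stroke.

play_rows(motion=[[[0,0,0],[0,0,0],0],[[0,0,0],[-8,0,0],0],[[0,0,0],[-16,0,0],0],[[0,0,0],[-24,0,0],0],[[0,0,0],[-32,0,0],0],[[0,0,0],[-40,0,0],0]])

```text
time_s: 19.45
position: [0.6288, 0.1092, 0.0593]
tcp_rot: [[0.003, 0.212, -0.977], [-0.0, -0.977, -0.212], [-1.0, 0.001, -0.003]]
force: [2.8, 1.2, -1.8]
opening: 0.414
```

```bash
python3 m.py
```

```text
19.45 [0.62882681 0.10922436 0.05925646] 0.4138408212007943 [ 2.8  1.2 -1.8] [ 0.281 -0.347 -0.577] 12.224420378032884 [-0.2 43.  87.  -0.  49.8 77.6]
```

play_rows(motion=[[[0,0,0],[-8,0,0],0],[[0,0,0],[-16,0,0],0],[[0,0,0],[-24,0,0],0],[[0,0,0],[-32,0,0],0],[[0,0,0],[-40,0,0],0],[[0,0,0],[-40,0,0],0]])

```text
time_s: 20.05
position: [0.6285, 0.1086, 0.0592]
tcp_rot: [[0.002, 0.787, -0.617], [-0.001, -0.617, -0.787], [-1.0, 0.002, -0.0]]
force: [2.3, -1.7, -0.9]
opening: 0.417
```

```bash
python3 m.py
```

```text
20.05 [0.62848243 0.10864193 0.05922419] 0.4165090749235168 [ 2.3 -1.7 -0.9] [-0.283 -0.375 -0.385] 51.914519070124705 [-0.2 43.  87.1 -0.1 49.8 38. ]
```

The moment of −0.4 to −0.6 N m shows the knob at its stop with the fingers slipping. I'll release, regrip without wind-up, then turn clockwise 72°.

play_rows(motion=[[[0,0,0],[0,0,0],0.55],[[0,0,0],[0,0,0],0.55],[[0,0,0],[0,0,0],0.55],[[0,0,0],[0,0,0],0],[[0,0,0],[0,0,0],0],[[0,0,0],[0,0,0],0],[[0,0,0],[0,0,0],0]])

```text
time_s: 20.75
position: [0.6285, 0.1088, 0.0594]
tcp_rot: [[0.002, 0.788, -0.616], [-0.001, -0.616, -0.788], [-1.0, 0.003, -0.0]]
force: [1.2, -3.1, -1.9]
opening: 0.419
```

```bash
python3 m.py
```

```text
20.75 [0.62852143 0.10881432 0.05942015] 0.41889684781093517 [ 1.2 -3.1 -1.9] [-0.424 -0.331 -0.041] 51.98658545453894 [-0.2 43.  87.  -0.1 49.8 37.9]
```

play_rows(motion=[[[0,0,0],[6,0,0],0],[[0,0,0],[12,0,0],0],[[0,0,0],[18,0,0],0],[[0,0,0],[24,0,0],0],[[0,0,0],[30,0,0],0],[[0,0,0],[36,0,0],0],[[0,0,0],[36,0,0],0]])

```text
time_s: 21.45
position: [0.6283, 0.1092, 0.0594]
tcp_rot: [[0.002, 0.275, -0.961], [-0.001, -0.961, -0.275], [-1.0, 0.001, -0.002]]
force: [1.0, -1.4, -0.9]
opening: 0.409
```

```bash
python3 m.py
```

```text
21.45 [0.62830899 0.1091533  0.05943156] 0.4088097156545571 [ 1.  -1.4 -0.9] [-0.196 -0.309 -0.017] 15.988914185818217 [-0.1 43.  87.1 -0.1 49.8 73.9]
```

play_rows(motion=[[[0,0,0],[6,0,0],0],[[0,0,0],[12,0,0],0],[[0,0,0],[18,0,0],0],[[0,0,0],[24,0,0],0],[[0,0,0],[30,0,0],0],[[0,0,0],[36,0,0],0],[[0,0,0],[36,0,0],0],[[0,0,0],[36,0,0],0]])

```text
time_s: 22.25
position: [0.6283, 0.1095, 0.0594]
tcp_rot: [[0.002, -0.339, -0.941], [-0.0, -0.941, 0.339], [-1.0, -0.001, -0.002]]
force: [2.0, -1.0, -1.0]
opening: 0.419
```

```bash
python3 m.py
```

```text
22.25 [0.62832282 0.10952763 0.05942117] 0.41861467358419036 [ 2. -1. -1.] [ 0.074 -0.389 -0.014] -19.831452058720714 [-1.000e-01  4.300e+01  8.710e+01 -0.000e+00  4.980e+01  1.097e+02]
```

play_rows(motion=[[[0,0,0],[0,0,0],0.55],[[0,0,0],[0,0,0],0.55],[[0,0,0],[0,0,0],0.55],[[-20,0,0],[0,0,0],0.55],[[-60,0,0],[0,0,0],0.55],[[-110,0,0],[0,0,0],0.55],[[-140,0,0],[0,0,0],0.55],[[-140,0,0],[0,0,0],0.55]])

```text
time_s: 23.05
position: [0.6307, 0.1097, 0.2051]
tcp_rot: [[0.012, -0.341, -0.94], [-0.001, -0.94, 0.341], [-1.0, -0.003, -0.011]]
force: [-0.3, 0.5, -0.1]
opening: 0.55
```

```bash
python3 - <<'E'
from h import *
from rig import bot
st=bot.read_state(); print(st["time_s"],st["position"]); rel(st,[.40,.05,.25],12)
E
```

```text
23.05 [0.63074921 0.1097066  0.20510045]
shift [-47.6 134.7 196. ] rot [-3.195e+01 -6.800e-01  1.000e-02]
```

play_rows(motion=[[[-48,135,196],[-8,0,0],0.55],[[-48,135,196],[-16,0,0],0.55],[[-48,135,196],[-24,0,0],0.55],[[-48,135,196],[-32,0,0],0.55],[[-48,135,196],[-32,0,0],0.55],[[-48,135,196],[-32,0,0],0.55],[[-48,135,196],[-32,0,0],0.55],[[-48,135,196],[-32,0,0],0.55]])

```text
time_s: 23.85
position: [0.3984, 0.0496, 0.247]
tcp_rot: [[0.002, 0.208, -0.978], [-0.001, -0.978, -0.208], [-1.0, 0.001, -0.002]]
force: [-0.3, 0.1, 0.1]
opening: 0.551
```

play_rows(motion=[[[0,0,0],[0,0,0],0.55],[[0,0,0],[0,0,0],0.55]])

```text
time_s: 24.05
position: [0.3981, 0.0498, 0.2467]
tcp_rot: [[0.0, 0.208, -0.978], [-0.001, -0.978, -0.208], [-1.0, 0.001, -0.0]]
force: [-0.7, 0.5, -0.3]
opening: 0.55
```

```bash
python3 look.py l20; python3 - <<'E'
from h import *
w,st,t,s=pickle.load(open("l20.pkl","rb"))
crop(t,120,100,400,300,2.8,"pics/t20.png",.6)
crop(s,130,130,410,290,2.8,"pics/s20.png",.6)
E
```

```text
24.1 [0.39792667 0.04979853 0.24673669] 0.5476218248122515 [[0.0, 0.208, -0.978], [-0.001, -0.978, -0.208], [-1.0, 0.001, -0.0]] [-0.5 -0.1 -0.3] [ 0.03 -0.02 -0.02]
```

View pics/t20.png

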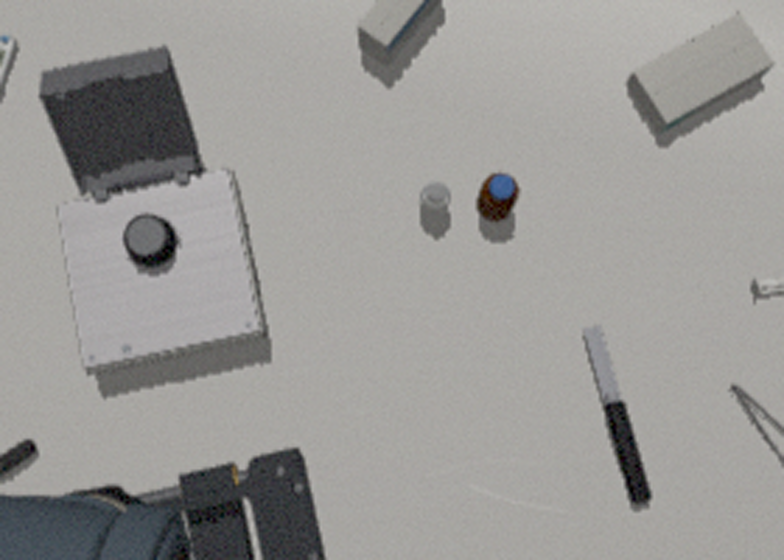

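View pics/s20.png

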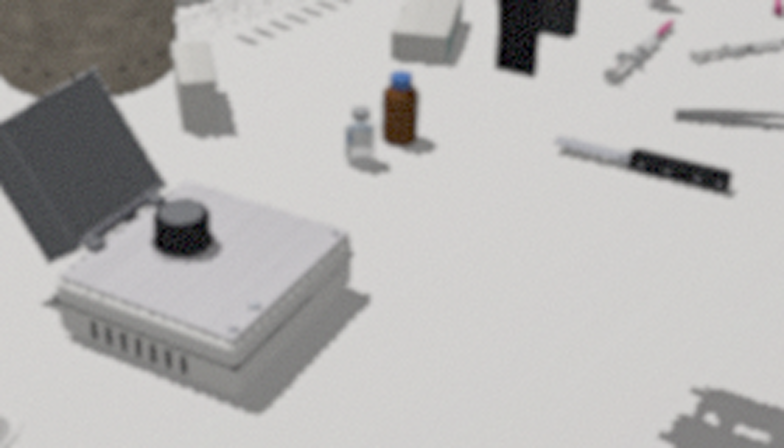

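The cover is open (top view, around (120,120)) and both vials stand at (435,205) and (498,197). The spatula lies flat and clear from (595,330) to (640,500), and the arm touches nothing. Handing in.

```bash
python3 -c "
from rig import bot
print(bot.hand_in())"
```

```text
the job is handed in; nothing more can be done
None
```

The job is done and handed in at about 24 s of the 64 s allowed, with the selector set to the third click by measured turn, since the blank knob gives nothing to read.

- **Cover:** My first two tries did not open the cover. The handle slipped round in the pads, and the second try also ran into the wrist's singularity. Levering the blade over the deck's front edge sprang the cover fully open. The last pictures show it still open.
- **Spatula and vials:** The spatula is back on the bare worktop near its starting place, lying flat. Both vials are standing.
- **Selector:** I turned it anticlockwise in two 80° strokes. On the second, the resisting torque rose to about 0.4–0.6 N m, so the knob was at its stop with the fingers slipping. I released, regripped without wind-up and turned it 71.8° clockwise (the third click is at 72°). The torque was near zero at the end, as expected in a detent.
- **Not checked:** I did not count the clicks separately or recheck the angle after letting go.
- **At hand-in:** The arm was clear of everything, and the force readings were at noise level.

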